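Walk the capping nest square to its fence

TASK

The heavy aluminium capping nest lies skewed on the packing table. Without lifting it, walk it round with pushes of the fingertips at one corner and then another until one of its two long flat sides faces the upright face of the bench fence, then push it home so that this side sits flush on the fence with no part of it past the fence's ends. Leave the bottles and the spanner as they are.

Things in the scene. Friction and masses are not known exactly. Their poses are not given: they have to be found in the camera images.
- nest: Solid aluminium block, 1.4 to 2 kg, loose on the table: 112 mm across (x), 150 long (y), 40 high (z); too wide to grip. Origin: centre of its underside. Its long sides (x = -56 and +56) are plain and flat; either may go on the fence. Each short end (y = -75, +75) has a 90 degree V notch 60 wide, 30 deep in its middle. Dry friction: 6 to 14 N slides it straight; it stops when the push stops.
- fence: Dark steel angle bar 300 mm long (y), bolted down, immovable. Upright leg 6 mm thick, 35 high; its front is the plain face that the nest goes against. Origin: middle of the foot of this face, at table height. x points from the face to the back of the fence (away from the nest); y runs along the face, ends at -150 and +150. Behind it a 50 mm deep foot with two star knobs 36 high.
- bottle_a: Small amber bottle with a black cap, standing loose to the left of the work, 34 mm diameter, 75 mm high. Origin: centre of its underside. Not to be disturbed.
- bottle_b: The same kind of bottle, to the right of the work, nearer the fence. Not to be disturbed.
- bottle_c: The same kind of bottle, to the right of the work, nearer the robot. Not to be disturbed.
- spanner: Open-ended steel spanner 160 mm long (its x), lying on the table behind the fence. Origin: under its middle. Not to be disturbed.

How it is judged:
By the outcome, as a careful person would: the job done as asked, in the order asked, and still so for the second after the job is handed in, with the robot touching nothing.
It also fails if it takes over 58 s, if anything falls off the work surface, if the arm or the gripper's body presses on something with over 40 N, if the wrist force passes 120 N, or if a joint passes its speed limit or range.

ROBOT

A 6-joint arm with a two-finger parallel gripper is mounted at the origin on the work surface. World frame = base frame: x ahead of the robot, y to its left, z up, the work surface at z = 0. Lengths are in m, angles in rad, forces in N, time in s.
With the tool pointing down it reaches from about 0.35 to 0.775 m from the base axis. Payload 7.3 kg.
Tool frame: the origin (TCP) lies at the centre of the arm's flange, where the gripper is bolted on; the fingertips stand 178 mm ahead of it and the grasp point (between the pads) lies 159 mm ahead of it; z points along the fingers, y is the line along which they close (so a half turn about z gives the same grasp; the last joint's range is limited). The gripper opens to 92 mm and grips with 3 to 60 N. Pads are 19 mm wide; open, the fingers measure 130 mm over their backs; the gripper's body (75 mm by 190 mm) begins 47 mm behind the grasp point.
Start: joints at [1.203, 0.342, 1.524, -0, 1.275, -0.146], TCP at [0.115, 0.512, 0.405] pointing down, gripper open.
Joint ranges: [-2.53, 2.53], [-0.77, 2.02], [0.04, 2.7], [-1, 4.14], [0.28, 2.66], [-3.11, 3.11]. Speed limits (rad/s): [2.57, 2.57, 3.14, 3.14, 3.14, 3.14].

INTERFACE

Orientations are given as [roll, pitch, yaw] about the fixed x, y, z axes, in that order (R = Rz(yaw) Ry(pitch) Rx(roll)).
In Python, from cell import robot, read_camera gives the robot as it stands (robot), with the cameras as plain functions.
- The arm moves only by the tool creep_tool, called after "Request:" by a JSON object that holds its "method" and its "body", one argument or row to a line. Schema: {"type":"object","properties":{"offsets":{"type":"array","items":{"type":"array","prefixItems":[{"type":"array","items":{"type":"number"},"minItems":3,"maxItems":3},{"type":"array","items":{"type":"number"},"minItems":3,"maxItems":3}],"minItems":2,"maxItems":2},"minItems":1,"maxItems":8},"aperture":{"type":"number"},"force":{"type":"number"},"only":{"type":"string"},"quiet":{"type":"boolean"},"lines":{"type":"string"}},"required":["offsets"],"additionalProperties":false}. offsets is a list of rows, 1 to 8 of them, each written [[dx, dy, dz], [rx, ry, rz]]: dx, dy, dz in shares of 0.8 m (1.0 is 0.8 m), then a rotation vector rx, ry, rz in normalised numbers (1 is 2 rad); each row shifts and turns the commanded pose from where the row before left it, along the tool's axes as they then stand; what a row does not reach is not made up. A row lasts 1/12 s, in which the tool goes at most 0.0417 m and 0.125 rad, less where a joint would pass 70% of its speed; a pose out of reach is approached as far as the arm can. aperture is the finger opening in m, set as the call begins (left out keeps the last). The fingers move at their own pace and stop on an object; force is the grip in N (left out, the last holds). Time passes only in rows, so rows that do not move let the fingers close. The tool returns the time, the measured TCP pose, the force, the opening and the grip force at its end. only (a regular expression) keeps the lines of the reply that match it, lines (a string "A,B") keeps lines A to B, and quiet returns only ok. A shift or turn number past 1, either way, is cut back to 1. Input that does not fit is refused with a message, and nothing moves.
- robot.observe(): the state, without advancing time (a new reading comes with each control period).
- read_camera(name): name is "scene" or "top" or "wrist"; returns a dict with "image" (384x512x3 uint8, red, green, blue), "fx", "fy", "cx", "cy" (pixels), "pose" (4x4, takes a point from camera to world coordinates). Camera axes: x right, y down, z forward; pixel columns grow to the right and rows downward; lengths in m; the calibration is good to about 2 mm. A picture is of the moment at which its call begins. There is no depth.
- robot.hand_in(): hands the job in; it is judged then, once.
The state is a dict: "time": time; "qpos": joint angles; "qvel": joint speeds; "joint_efforts": joint torques, N m; "tool_pos": TCP position; "tool_rot": TCP orientation; "contact_force": force on the tool from outside, world axes, zero at the start; "torque": the same for the moment, N m; "opening": finger opening in m; "grip_force": force on a finger pad.
Only numpy, scipy, OpenCV 4.12 (cv2) and the standard library are available. Lean on these libraries where they do the work, as an engineer would, in place of code of your own. Each camera call takes 0.05 s, during which the arm holds its last target. There are 200 camera calls.

## Working session

There is one attempt and no reset: what is moved stays moved. The work goes in short steps, Python scripts to look and compute and a tool call to move; the robot and the scene stay as the last step left them, time stands still between calls to the robot, and variables do not carry over. Pictures are saved under pics/ and viewed, at most 10 in all, crops included, and the job is handed in when it is done.

```bash
ls; mkdir -p pics; python3 - <<'E'
from cell import robot, read_camera
import cv2,numpy as np
for n in ("top","scene"):
    c=read_camera(n); cv2.imwrite(f"pics/{n}0.png",c["image"][:,:,::-1]); print(n,c["fx"],c["cx"],c["cy"],np.round(c["pose"],3).tolist())
s=robot.observe(); print(s["time"],s["tool_pos"],s["tool_rot"],s["opening"])
E
```

```text
cell.py
pics
top 409.5612960465929 255.1877603137866 188.8712010660842 [[-0.079, -0.973, 0.218, 0.459], [-0.997, 0.077, -0.019, 0.033], [0.002, -0.219, -0.976, 0.844], [0.0, 0.0, 0.0, 1.0]]
scene 353.5558485733201 251.68749138237754 190.26244381838566 [[-0.862, 0.399, -0.311, 0.862], [0.506, 0.684, -0.525, 0.404], [0.003, -0.61, -0.792, 0.614], [0.0, 0.0, 0.0, 1.0]]
0.1 [0.11544605 0.51203719 0.40411307] [-3.14024395e+00 -2.23487172e-04  2.91973517e+00] 0.09146953697139222
```

View pics/top0.png

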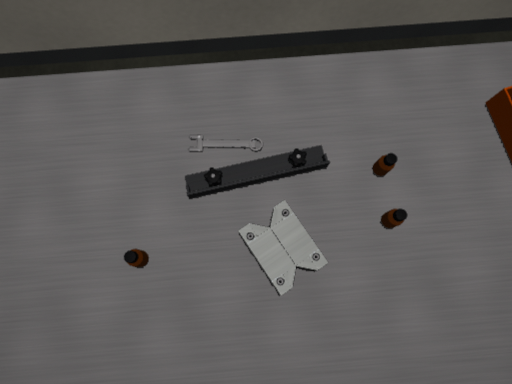

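View pics/scene0.png

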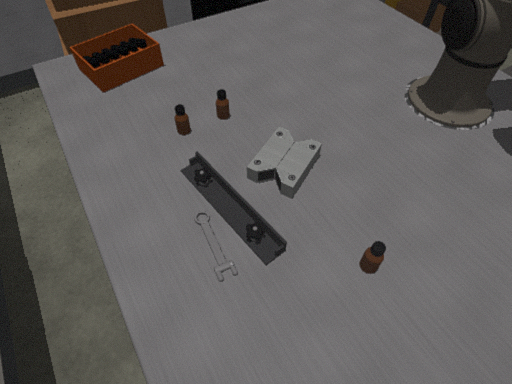

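The top view shows the nest at about (283,248), skewed. The fence runs from (187,190) to (327,160), with bottles at (135,258), (387,163), (396,217) and the spanner at (227,144).

```bash
cat > h.py <<'E'
from cell import robot, read_camera
import cv2,numpy as np
def ray(c,uv,z):
    uv=np.atleast_2d(np.array(uv,float)); P=c["pose"]
    d=np.c_[(uv[:,0]-c["cx"])/c["fx"],(uv[:,1]-c["cy"])/c["fy"],np.ones(len(uv))]@P[:3,:3].T
    return (P[:3,3]+d*((z-P[2,3])/d[:,2])[:,None])[:,:2]
def nest(c,thr=150):
    g=cv2.cvtColor(c["image"],cv2.COLOR_RGB2GRAY)
    m=((g>thr)*255).astype(np.uint8); m=cv2.morphologyEx(m,cv2.MORPH_CLOSE,np.ones((5,5)))
    k=max(cv2.findContours(m,cv2.RETR_EXTERNAL,cv2.CHAIN_APPROX_NONE)[0],key=cv2.contourArea)[:,0]
    w=ray(c,k,0.04); r=cv2.minAreaRect((w*1000).astype(np.float32)); return r,cv2.boxPoints(r),k
E
python3 - <<'E'
from h import *
c=read_camera("top"); g=cv2.cvtColor(c["image"],cv2.COLOR_RGB2GRAY)
print([int(g[y,x]) for y,x in ((240,295),(260,265),(280,230),(190,260),(170,240))])
for t in (120,140,150,160): print(t,nest(c,t)[:2])
cv2.imwrite("pics/z.png",cv2.resize(np.clip(c["image"][140:300,180:340,::-1]*1.6,0,255).astype(np.uint8),None,fx=3.7,fy=3.7,interpolation=cv2.INTER_CUBIC))
hsv=cv2.cvtColor(c["image"],cv2.COLOR_RGB2HSV)
m=((hsv[:,:,1]>120)&(hsv[:,:,2]>40)&((hsv[:,:,0]<20))).astype(np.uint8)
n,_,st,ce=cv2.connectedComponentsWithStats(m)
for i in range(1,n):
    if st[i,4]>30: print("amber",st[i],ray(c,ce[i],0.03))
m=(g<45).astype(np.uint8);m[:130]=0
n,l,st,ce=cv2.connectedComponentsWithStats(m)
for i in range(1,n):
    if st[i,4]>60: print("dark",st[i],ce[i].round(),ray(c,ce[i],0.07))
E
```

```text
[141, 142, 107, 103, 43]
120 (((520.81396484375, -26.47978973388672), (148.6622772216797, 111.27957916259766), 29.04442596435547), array([[ 428.81802 ,  -13.923912],
       [ 482.8429  , -111.209366],
       [ 612.80994 ,  -39.035667],
       [ 558.78503 ,   58.249786]], dtype=float32))
140 (((520.978271484375, -26.20561981201172), (147.1675262451172, 109.1766128540039), 29.149272918701172), array([[ 430.1244  ,  -14.372391],
       [ 483.30286 , -109.72218 ],
       [ 611.83215 ,  -38.03885 ],
       [ 558.6537  ,   57.310944]], dtype=float32))
150 (((536.5592041015625, 31.425579071044922), (4.353008270263672, 22.03724479675293), 25.1718692779541), array([[529.90283 ,  40.472084],
       [539.276   ,  20.527586],
       [543.2156  ,  22.379074],
       [533.8424  ,  42.32357 ]], dtype=float32))
160 (((456.9215087890625, -0.11412739008665085), (1.8692651987075806, 0.0), 174.9466094970703), array([[ 4.5785251e+02, -1.9645357e-01],
       [ 4.5785251e+02, -1.9645357e-01],
       [ 4.5599051e+02, -3.1801209e-02],
       [ 4.5599051e+02, -3.1801209e-02]], dtype=float32))
amber [ 486   86   26   76 1048] [[ 0.75794738 -0.51875369]]
amber [378 156  16  15  98] [[ 0.67167383 -0.25205763]]
amber [387 209  16  17 102] [[ 0.55981173 -0.25247213]]
amber [128 249  16  18 105] [[0.52120109 0.25888431]]
dark [496 130  16  35 284] [506. 142.] [[ 0.68899255 -0.4872961 ]]
dark [ 186  146  143   53 3070] [256. 172.] [[0.66626411 0.01421037]]
dark [372 153  25  24 361] [384. 165.] [[ 0.66064709 -0.23740957]]
dark [380 209  27  20 365] [393. 218.] [[ 0.55445629 -0.23898796]]
dark [124 250  24  18 332] [136. 258.] [[0.51799042 0.25011768]]
```

View pics/z.png

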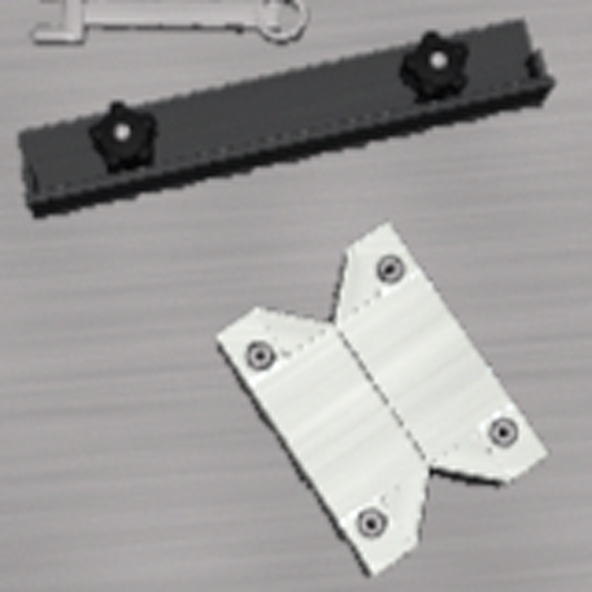

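The crop confirms the nest's V ends and long sides. The fence face's foot edge runs from about (190,198) to (329,166) in the full image. Next I'll fit the fence line.

The manual's scale: shifts go in shares of 0.8 m and turns go in shares of 2 rad. Converting my numbers, -0.04 m / 0.8 = -0.05, 0.12 rad / 2 = 0.06.

```bash
cat >> h.py <<'E'
def fence(c):
    g=cv2.cvtColor(c["image"],cv2.COLOR_RGB2GRAY)
    m=(g<65).astype(np.uint8); m[:130]=0; n,l,st,ce=cv2.connectedComponentsWithStats(m)
    i=1+np.argmax(st[1:,4]); x0=st[i,0]; x1=x0+st[i,2]-1
    xs=np.arange(x0+6,x1-5); ys=[np.where(l[:,x]==i)[0].max()+.5 for x in xs]
    p=np.polyfit(xs,ys,1)
    for _ in range(3):
        r=np.abs(np.polyval(p,xs)-ys)<1; p=np.polyfit(xs[r],np.array(ys)[r],1)
    return ray(c,[(x0-.5,np.polyval(p,x0-.5)),(x1+.5,np.polyval(p,x1+.5))],0.0)
E
python3 - <<'E'
from h import *
c=read_camera("top"); f=fence(c); d=f[0]-f[1]
print(f,np.linalg.norm(d),np.degrees(np.arctan2(d[1],d[0])))
n=np.array([d[1],-d[0]])/np.linalg.norm(d); print("normal",n, "corner dist",(nest(c,120)[1]/1000-f[0])@n)
E
```

```text
[[ 0.63558819  0.1667069 ]
 [ 0.68317279 -0.14519858]] 0.3155143729432517 98.67421451417982
normal [0.98856186 0.15081594] corner dist [-0.23164712 -0.19291238 -0.05354696 -0.09228175]
```

Request:
{"method": "creep_tool", "body": {
  "offsets": [
    [[0.05, 0, 0], [0, 0, 0.06]],
    [[0, -0.05, 0], [0, 0, 0.06]],
    [[0, -0.05, 0], [0, 0, 0.06]],
    [[0, -0.05, 0], [0, 0, 0.06]],
    [[0, -0.05, 0], [0, 0, 0.06]],
    [[0, -0.05, 0], [0, 0, 0.06]],
    [[0, -0.05, 0], [0, 0, 0.06]],
    [[0, -0.05, 0], [0, 0, 0.06]]
  ],
  "aperture": 0
}}

```text
time: 0.87
tool_pos: [-0.085, 0.3161, 0.4048]
tool_rot: [-3.142, -0.0, 2.0]
contact_force: [-0.2, -0.0, 1.4]
opening: 0.0429
grip_force: 0.0
```

Converted, 0.04 m / 0.8 = 0.05, 0.11 rad / 2 = 0.055.

Request:
{"method": "creep_tool", "body": {
  "offsets": [
    [[0, 0.05, 0], [0, 0, 0.055]],
    [[0, 0.05, 0], [0, 0, 0.055]],
    [[0, 0.05, 0], [0, 0, 0.055]],
    [[0, 0.05, 0], [0, 0, 0.05]],
    [[0, 0.05, 0], [0, 0, 0]],
    [[0, 0.05, 0], [0, 0, 0]],
    [[0, 0.05, 0], [0, 0, 0]],
    [[0, 0.05, 0], [0, 0, 0]]
  ]
}}

```text
time: 1.53
tool_pos: [0.2308, 0.3611, 0.4048]
tool_rot: [-3.142, -0.0, 1.576]
contact_force: [0.1, 0.8, -0.4]
opening: 0.0004
grip_force: 0.0
```

Request:
{"method": "creep_tool", "body": {
  "offsets": [
    [[-0.035, 0.035, 0], [0, 0, 0]],
    [[-0.035, 0.035, 0], [0, 0, 0]],
    [[-0.035, 0.035, 0], [0, 0, 0]],
    [[-0.035, 0.035, 0], [0, 0, 0]],
    [[-0.035, 0.035, 0], [0, 0, 0]],
    [[-0.035, 0.035, 0], [0, 0, 0]],
    [[-0.035, 0.035, 0], [0, 0, 0]],
    [[-0.035, 0.035, 0], [0, 0, 0]]
  ]
}}

```text
time: 2.2
tool_pos: [0.4552, 0.1372, 0.4048]
tool_rot: [3.142, -0.0, 1.576]
contact_force: [0.7, 1.4, 0.6]
opening: 0.0007
grip_force: 0.0
```

Converted, -0.028 m / 0.8 = -0.035, 0.02 m / 0.8 = 0.025.

Request:
{"method": "creep_tool", "body": {
  "offsets": [
    [[-0.035, 0.025, 0], [0, 0, 0]],
    [[-0.035, 0.025, 0], [0, 0, 0]],
    [[-0.035, 0.025, 0], [0, 0, 0]],
    [[-0.035, 0.025, 0], [0, 0, 0]],
    [[-0.035, 0.025, 0], [0, 0, 0]],
    [[-0.035, 0.025, 0], [0, 0, 0]],
    [[-0.035, 0.025, 0], [0, 0, 0]],
    [[-0.035, 0.025, 0], [0, 0, 0]]
  ]
}}

```text
time: 2.87
tool_pos: [0.6162, -0.0856, 0.4045]
tool_rot: [-3.141, -0.0, 1.577]
contact_force: [0.3, 0.6, 0.5]
opening: 0.0003
grip_force: 0.0
```

Request:
{"method": "creep_tool", "body": {
  "offsets": [
    [[0, 0, 0.045], [0, 0, 0]],
    [[0, 0, 0.045], [0, 0, 0]],
    [[0, 0, 0.045], [0, 0, 0]],
    [[0, 0, 0.045], [0, 0, 0]],
    [[0, 0, 0.045], [0, 0, 0]],
    [[0, 0, 0.04], [0, 0, 0]],
    [[0, 0, 0], [0, 0, 0]]
  ]
}}

```text
time: 3.45
tool_pos: [0.6129, -0.0835, 0.1858]
tool_rot: [-3.129, -0.003, 1.577]
contact_force: [-1.1, 1.0, -0.1]
opening: 0.0003
grip_force: 0.0
```

Request:
{"method": "creep_tool", "body": {
  "offsets": [
    [[0.015, 0, 0], [0, 0, 0]],
    [[0.015, 0, 0], [0, 0, 0]],
    [[0.015, 0, 0], [0, 0, 0]],
    [[0.015, 0, 0], [0, 0, 0]]
  ]
}}

```text
time: 3.78
tool_pos: [0.6161, -0.035, 0.1953]
tool_rot: [3.136, 0.002, 1.577]
contact_force: [1.6, -5.3, -1.6]
opening: 0.0005
grip_force: 2.6
```

Converted, 0.012 m / 0.8 = 0.015.

Request:
{"method": "creep_tool", "body": {
  "offsets": [
    [[0.015, 0, 0], [0, 0, 0]],
    [[0.015, 0, 0], [0, 0, 0]],
    [[0.015, 0, 0], [0, 0, 0]],
    [[0.015, 0, 0], [0, 0, 0]],
    [[0, 0, 0], [0, 0, 0]]
  ]
}}

```text
time: 4.2
tool_pos: [0.6156, 0.0147, 0.1952]
tool_rot: [3.137, 0.0, 1.579]
contact_force: [1.9, 0.2, 1.0]
opening: 0.0004
grip_force: 0.8
```

```bash
cat > m.py <<'E'
from h import *
import sys
c=read_camera("top"); r,b,k=nest(c,120); fe=np.array([0.6594,0.0108]); a=np.radians(98.67)
n=np.array([np.sin(a),-np.cos(a)]); t=np.array([np.cos(a),np.sin(a)])
print(r); q=b/1000-fe; print("corners xy",b.round(0).tolist()); print("gap,along mm",(np.c_[-(q@n),q@t]*1000).round(1).tolist()); print(robot.observe()["tool_pos"],robot.observe()["time"])
if len(sys.argv)>1: cv2.imwrite(sys.argv[1],c["image"][:,:,::-1])
E
python3 m.py pics/p1.png
```

```text
((593.3778076171875, 219.12747192382812), (38.59309005737305, 31.559663772583008), 41.55268096923828)
corners xy [[568.0, 218.0], [589.0, 195.0], [618.0, 220.0], [597.0, 244.0]]
gap,along mm [[58.6, 218.7], [41.5, 192.2], [9.1, 213.1], [26.2, 239.6]]
[0.61542244 0.01396432 0.19483795] 4.25
```

View pics/p1.png

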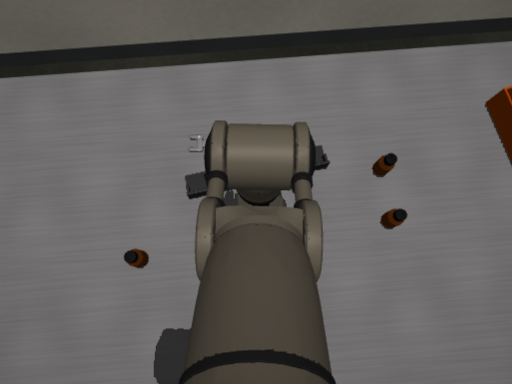

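The picture shows only the arm over the nest, so I'll back off to the right and look again.

Converted, -0.04 m / 0.8 = -0.05, -0.02 m / 0.8 = -0.025.

Request:
{"method": "creep_tool", "body": {
  "offsets": [
    [[-0.025, 0, -0.025], [0, 0, 0]],
    [[0, 0, -0.05], [0, 0, 0]],
    [[0, 0, -0.05], [0, 0, 0]],
    [[-0.0375, -0.0313, 0], [0, 0, 0]],
    [[-0.0375, -0.0313, 0], [0, 0, 0]],
    [[-0.0375, -0.0313, 0], [0, 0, 0]],
    [[-0.0375, -0.0313, 0], [0, 0, 0]],
    [[-0.0375, -0.0313, 0], [0, 0, 0]]
  ]
}}

```text
time: 4.92
tool_pos: [0.4893, -0.1593, 0.2936]
tool_rot: [3.141, -0.0, 1.577]
contact_force: [0.9, -0.9, -0.3]
opening: 0.0003
grip_force: 0.0
```

Request:
{"method": "creep_tool", "body": {
  "offsets": [
    [[-0.0375, -0.0313, 0], [0, 0, 0]],
    [[-0.0375, -0.0313, 0], [0, 0, 0]],
    [[-0.0375, -0.0313, 0], [0, 0, 0]],
    [[-0.0375, -0.0313, 0], [0, 0, 0]]
  ]
}}

```text
time: 5.25
tool_pos: [0.3901, -0.28, 0.2936]
tool_rot: [3.141, -0.0, 1.577]
contact_force: [0.6, -0.8, 0.4]
opening: 0.0005
grip_force: 0.0
```

```bash
python3 m.py pics/p2.png
```

```text
((516.1367797851562, -8.323455810546875), (148.6780242919922, 110.79491424560547), 60.16474151611328)
corners xy [[431.0, -45.0], [527.0, -100.0], [601.0, 29.0], [505.0, 84.0]]
gap,along mm [[234.1, -21.0], [147.4, -90.0], [54.9, 26.4], [141.6, 95.4]]
[ 0.38696754 -0.28462964  0.29356792] 5.3
```

View pics/p2.png

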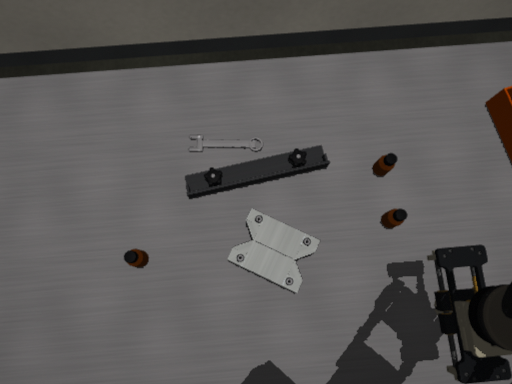

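The nest is now at 60° and has to reach 98.7°. Next I'll push its near long side by the right corner.

Converted, 0.0375 m / 0.8 = 0.0469, 0.002 m / 0.8 = 0.0025, 0.119 rad / 2 = 0.0595.

Request:
{"method": "creep_tool", "body": {
  "offsets": [
    [[0.0469, 0.0025, 0], [0, 0, 0]],
    [[0.0469, 0.0025, 0], [0, 0, 0]],
    [[0.0469, 0.0025, 0], [0, 0, 0]],
    [[0.0469, 0.0025, 0], [0, 0, 0]],
    [[0.0469, 0.0025, 0], [0, 0, 0]],
    [[0.0469, 0.0013, 0], [0, 0, 0]],
    [[0, 0, 0], [0, 0, 0.0595]],
    [[0, 0, 0], [0, 0, 0.0595]]
  ]
}}

```text
time: 5.97
tool_pos: [0.4009, -0.0516, 0.2935]
tool_rot: [3.141, -0.001, 1.338]
contact_force: [0.3, -0.4, -0.3]
opening: 0.0002
grip_force: 0.0
```

Request:
{"method": "creep_tool", "body": {
  "offsets": [
    [[0, 0, 0], [0, 0, 0.0595]],
    [[0, 0, 0], [0, 0, 0.0595]],
    [[0, 0, 0], [0, 0, 0.0595]],
    [[0, 0, 0], [0, 0, 0.0595]],
    [[0, 0, 0], [0, 0, 0.0595]],
    [[0, 0, 0], [0, 0, 0.0595]],
    [[0, 0, 0], [0, 0, 0.0595]],
    [[0, 0, 0], [0, 0, 0.0595]]
  ]
}}

```text
time: 6.63
tool_pos: [0.4011, -0.0538, 0.2934]
tool_rot: [-3.141, -0.001, 0.381]
contact_force: [0.3, -0.5, 0.2]
opening: 0.0003
grip_force: 0.0
```

Request:
{"method": "creep_tool", "body": {
  "offsets": [
    [[0, 0, 0], [0, 0, 0.0595]],
    [[0, 0, 0], [0, 0, 0.0595]],
    [[0, 0, 0.0413], [0, 0, 0]],
    [[0, 0, 0.0413], [0, 0, 0]],
    [[0, 0, 0.0413], [0, 0, 0]],
    [[0, 0, 0], [0, 0, 0]]
  ]
}}

```text
time: 7.13
tool_pos: [0.3994, -0.0534, 0.1899]
tool_rot: [-3.137, 0.009, 0.148]
contact_force: [-0.7, -0.3, 0.1]
opening: -0.0
grip_force: 0.0
```

Converted, 0.012 m / 0.8 = 0.015, 0.003 m / 0.8 = 0.0038.

Request:
{"method": "creep_tool", "body": {
  "offsets": [
    [[0.015, 0.0038, 0], [0, 0, 0]],
    [[0.015, 0.0038, 0], [0, 0, 0]],
    [[0.015, 0.0038, 0], [0, 0, 0]],
    [[0.015, 0.0038, 0], [0, 0, 0]],
    [[0.015, 0.0038, 0], [0, 0, 0]],
    [[0.015, 0.0038, 0], [0, 0, 0]],
    [[0.015, 0.0038, 0], [0, 0, 0]],
    [[0, 0, 0], [0, 0, 0]]
  ]
}}

```text
time: 7.8
tool_pos: [0.4884, -0.0628, 0.1954]
tool_rot: [3.141, -0.0, 0.149]
contact_force: [-1.9, -1.4, 0.9]
opening: 0.0001
grip_force: 0.6
```

Request:
{"method": "creep_tool", "body": {
  "offsets": [
    [[-0.0375, 0, 0], [0, 0, 0]],
    [[0, 0, -0.05], [0, 0, 0]],
    [[0, 0, -0.05], [0, 0, 0]],
    [[0, 0.05, -0.025], [0, 0, 0]],
    [[0, 0.05, 0], [0, 0, 0]],
    [[0, 0.05, 0], [0, 0, 0]],
    [[0, 0.05, 0], [0, 0, 0]],
    [[0, 0.05, 0], [0, 0, 0]]
  ]
}}

```text
time: 8.47
tool_pos: [0.4868, -0.2633, 0.2952]
tool_rot: [3.14, -0.003, 0.149]
contact_force: [0.8, 0.0, -0.4]
opening: 0.0006
grip_force: 0.0
```

```bash
python3 m.py pics/p3.png
```

```text
((569.7303466796875, 7.95751953125), (150.1924591064453, 110.84884643554688), 77.25984954833984)
corners xy [[499.0, -53.0], [607.0, -78.0], [640.0, 69.0], [532.0, 93.0]]
gap,along mm [[168.1, -39.0], [64.9, -79.4], [10.1, 60.4], [113.3, 100.9]]
[ 0.48760037 -0.26987124  0.29532161] 8.5167
```

View pics/p3.png

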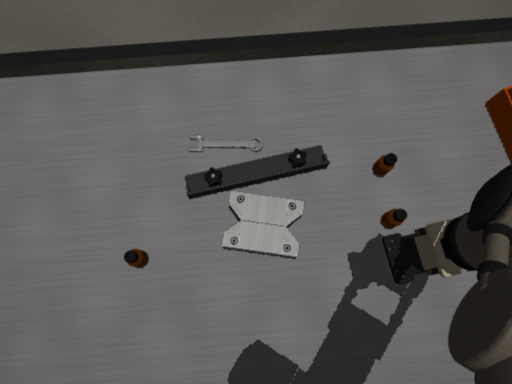

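The nest is at 77°, with its left front corner about 10 mm off the fence at (230,192). I'll make another push at the right near corner, with a longer lever arm.

Converted, -0.04 m / 0.8 = -0.05, 0.003 m / 0.8 = 0.0038.

Request:
{"method": "creep_tool", "body": {
  "offsets": [
    [[0.0038, -0.05, 0], [0, 0, 0]],
    [[0.0038, -0.05, 0], [0, 0, 0]],
    [[0.0038, -0.05, 0], [0, 0, 0]],
    [[0.0038, -0.05, 0], [0, 0, 0]],
    [[0, -0.05, 0.025], [0, 0, 0]],
    [[0, 0, 0.05], [0, 0, 0]],
    [[0, 0, 0.05], [0, 0, 0]],
    [[0, 0, 0], [0, 0, 0]]
  ]
}}

```text
time: 9.18
tool_pos: [0.4671, -0.0634, 0.1894]
tool_rot: [-3.136, 0.01, 0.15]
contact_force: [-2.9, 0.7, -0.1]
opening: 0.0005
grip_force: 0.0
```

Request:
{"method": "creep_tool", "body": {
  "offsets": [
    [[0.01, 0.0038, 0], [0, 0, 0]],
    [[0.01, 0.0038, 0], [0, 0, 0]],
    [[0.01, 0.0038, 0], [0, 0, 0]],
    [[0.01, 0.0038, 0], [0, 0, 0]],
    [[0.01, 0.0038, 0], [0, 0, 0]],
    [[0.01, 0.0038, 0], [0, 0, 0]],
    [[0, 0, 0], [0, 0, 0]]
  ]
}}

```text
time: 9.77
tool_pos: [0.5212, -0.0777, 0.1967]
tool_rot: [3.139, -0.002, 0.148]
contact_force: [-3.6, -4.3, -1.4]
opening: 0.0003
grip_force: 2.2
```

Request:
{"method": "creep_tool", "body": {
  "offsets": [
    [[-0.0375, 0, 0], [0, 0, 0]],
    [[0, 0, -0.05], [0, 0, 0]],
    [[0, 0, -0.05], [0, 0, 0]],
    [[0, 0.05, -0.025], [0, 0, 0]],
    [[0, 0.05, 0], [0, 0, 0]],
    [[0, 0.05, 0], [0, 0, 0]],
    [[0, 0.05, 0], [0, 0, 0]],
    [[0, 0.05, 0], [0, 0, 0]]
  ]
}}

```text
time: 10.43
tool_pos: [0.5199, -0.2783, 0.297]
tool_rot: [3.137, -0.005, 0.148]
contact_force: [1.1, -0.3, 0.0]
opening: 0.0003
grip_force: 0.0
```

```bash
python3 m.py
```

```text
((585.5845947265625, 14.519210815429688), (110.85707092285156, 150.43984985351562), 1.0412333011627197)
corners xy [[529.0, 89.0], [532.0, -62.0], [642.0, -60.0], [640.0, 91.0]]
gap,along mm [[117.4, 96.7], [137.3, -52.4], [27.5, -67.1], [7.5, 82.0]]
[ 0.52035463 -0.2849863   0.29704564] 10.4833
```

7.6° remain. I'll open the fingers so both tips bear on the near long side, which will square the nest to the fence. Then I'll push it home.

Converted, -0.036 m / 0.8 = -0.045, 0.0024 m / 0.8 = 0.003.

Request:
{"method": "creep_tool", "body": {
  "offsets": [
    [[0.003, -0.045, 0], [0, 0, 0]],
    [[0.003, -0.045, 0], [0, 0, 0]],
    [[0.003, -0.045, 0], [0, 0, 0]],
    [[0.003, -0.045, 0], [0, 0, 0]],
    [[0.003, -0.045, 0], [0, 0, 0]],
    [[0.003, -0.045, 0], [0, 0, 0]],
    [[0.003, -0.045, 0], [0, 0, 0]],
    [[0.003, -0.045, 0], [0, 0, 0]]
  ],
  "aperture": 0.092
}}

```text
time: 11.15
tool_pos: [0.4961, 0.0135, 0.2959]
tool_rot: [3.14, -0.006, 0.147]
contact_force: [2.0, -0.3, 0.5]
opening: 0.0491
grip_force: 0.0
```

Request:
{"method": "creep_tool", "body": {
  "offsets": [
    [[0, 0, 0.0438], [0, 0, 0]],
    [[0, 0, 0.0438], [0, 0, 0]],
    [[0, 0, 0.0375], [0, 0, 0]],
    [[0, 0, 0], [0, 0, 0]],
    [[0, 0, 0], [0, 0, 0]]
  ]
}}

```text
time: 11.57
tool_pos: [0.4965, 0.0119, 0.1939]
tool_rot: [3.141, -0.001, 0.148]
contact_force: [1.3, 0.3, 0.3]
opening: 0.0829
grip_force: 0.0
```

Request:
{"method": "creep_tool", "body": {
  "offsets": [
    [[0.0075, 0, 0], [0, 0, 0]],
    [[0.0075, 0, 0], [0, 0, 0]],
    [[0.0075, 0, 0], [0, 0, 0]],
    [[0.0075, 0, 0], [0, 0, 0]],
    [[0.0075, 0, 0], [0, 0, 0]],
    [[0, 0, 0], [0, 0, 0]]
  ]
}}

```text
time: 12.07
tool_pos: [0.5253, 0.0155, 0.1941]
tool_rot: [3.141, 0.002, 0.147]
contact_force: [-9.5, -6.8, 5.4]
opening: 0.0921
grip_force: 5.0
```

Converted, 0.004 m / 0.8 = 0.005.

Request:
{"method": "creep_tool", "body": {
  "offsets": [
    [[0.005, 0, 0], [0, 0, 0]],
    [[0.005, 0, 0], [0, 0, 0]],
    [[0, 0, 0], [0, 0, 0]]
  ]
}}

```text
time: 12.32
tool_pos: [0.5323, 0.0168, 0.1939]
tool_rot: [3.141, 0.005, 0.148]
contact_force: [-12.3, -6.8, 5.6]
opening: 0.0917
grip_force: 6.2
```

Request:
{"method": "creep_tool", "body": {
  "offsets": [
    [[0.0025, 0, 0], [0, 0, 0]],
    [[0.0025, 0, 0], [0, 0, 0]],
    [[0, 0, 0], [0, 0, 0]]
  ]
}}

```text
time: 12.57
tool_pos: [0.535, 0.0175, 0.1939]
tool_rot: [-3.141, 0.009, 0.148]
contact_force: [-19.1, -7.6, 11.7]
opening: 0.0915
grip_force: 9.5
```

Converted, 0.002 m / 0.8 = 0.0025.

Request:
{"method": "creep_tool", "body": {
  "offsets": [
    [[0.0025, 0, 0], [0, 0, 0]],
    [[0.0025, 0, 0], [0, 0, 0]],
    [[0, 0, 0], [0, 0, 0]]
  ]
}}

```text
time: 12.82
tool_pos: [0.5373, 0.0179, 0.1939]
tool_rot: [-3.141, 0.015, 0.149]
contact_force: [-27.3, -9.2, 20.0]
opening: 0.092
grip_force: 14.0
```

Request:
{"method": "creep_tool", "body": {
  "offsets": [
    [[0.0025, 0, 0], [0, 0, 0]],
    [[0, 0, 0], [0, 0, 0]],
    [[0, 0, 0], [0, 0, 0]]
  ]
}}

```text
time: 13.07
tool_pos: [0.5379, 0.018, 0.1938]
tool_rot: [-3.14, 0.019, 0.149]
contact_force: [-33.7, -11.9, 25.5]
opening: 0.0915
grip_force: 17.3
```

The force is climbing while the tool hardly moves, so the nest is probably seated. I'll back off and check.

Converted, -0.04 m / 0.8 = -0.05, -0.03 m / 0.8 = -0.0375.

Request:
{"method": "creep_tool", "body": {
  "offsets": [
    [[-0.025, 0, 0], [0, 0, 0]],
    [[-0.0375, 0, 0], [0, 0, 0]],
    [[0, 0, -0.05], [0, 0, 0]],
    [[0, 0, -0.05], [0, 0, 0]],
    [[0, 0.05, -0.025], [0, 0, 0]],
    [[0, 0.05, 0], [0, 0, 0]],
    [[0, 0.05, 0], [0, 0, 0]],
    [[0, 0.05, 0], [0, 0, 0]]
  ]
}}

```text
time: 13.73
tool_pos: [0.5178, -0.1455, 0.2944]
tool_rot: [3.139, -0.005, 0.149]
contact_force: [0.3, 0.6, -0.2]
opening: 0.0918
grip_force: 0.0
```

Request:
{"method": "creep_tool", "body": {
  "offsets": [
    [[0, 0.05, 0], [0, 0, 0]],
    [[0, 0.05, 0], [0, 0, 0]],
    [[0, 0.05, 0], [0, 0, 0]],
    [[0, 0.0125, 0], [0, 0, 0]],
    [[0, 0, 0], [0, 0, 0]]
  ]
}}

```text
time: 14.15
tool_pos: [0.5365, -0.2756, 0.2929]
tool_rot: [3.139, -0.003, 0.144]
contact_force: [-0.2, 0.8, 0.8]
opening: 0.0913
grip_force: 0.0
```

```bash
python3 m.py
python3 - <<'E'
from h import *
a=read_camera("top")["image"][140:260,180:340,::-1]; b=read_camera("scene")["image"][110:270,160:340,::-1]
f=lambda i:cv2.resize(np.clip(i*1.6,0,255).astype(np.uint8),(400,400*i.shape[0]//i.shape[1]),interpolation=cv2.INTER_CUBIC)
a,b=f(a),f(b); h=max(len(a),len(b)); o=np.zeros((h,800,3),np.uint8); o[:len(a),:400]=a; o[:len(b),400:]=b; cv2.imwrite("pics/p4.png",o)
E
```

```text
((602.1404418945312, 22.983139038085938), (110.67354583740234, 150.0279998779297), 8.535726547241211)
corners xy [[536.0, 89.0], [559.0, -59.0], [668.0, -43.0], [646.0, 105.0]]
gap,along mm [[109.9, 95.8], [110.3, -54.2], [-0.4, -54.5], [-0.7, 95.6]]
[ 0.53635515 -0.27346112  0.29238009] 14.2
```

View pics/p4.png

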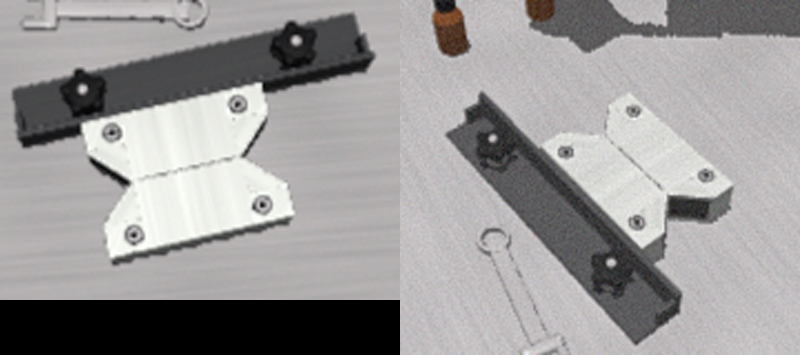

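The nest sits on the fence in both views: gap about 0 mm, tilt 0.1°, and its span runs from -54 to +96 mm within the ±150 mm fence. I'll check the bottles and hand in.

```bash
python3 - <<'E'
from h import *
c=read_camera("top"); hsv=cv2.cvtColor(c["image"],cv2.COLOR_RGB2HSV)
m=((hsv[:,:,1]>120)&(hsv[:,:,2]>40)&(hsv[:,:,0]<20)).astype(np.uint8)
_,_,st,ce=cv2.connectedComponentsWithStats(m)
print([ray(c,ce[i],0.03).round(3).tolist() for i in range(1,len(st)) if st[i,4]>30]); print(robot.hand_in())
E
```

```text
[[[0.782, -0.52]], [[0.671, -0.252]], [[0.521, 0.259]]]
the job is handed in; nothing more can be done
None
```

The nest's long side sits flush on the fence (gap about 0 mm, tilt 0.1°), inside both fence ends by at least 50 mm, and the job was handed in at about 14 s. At the final check bottles a and b had not moved; bottle c was not detected (probably hidden by the arm), and the spanner was only seen in the pictures.

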